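# Strip the filtration manifold and hang the funnels to drain

### The arm

A 6-joint arm with a two-finger parallel gripper is mounted at the origin on a cart in front of the work surface, level with it; the furniture and walls round the work are solid. World frame = base frame: x ahead of the robot, y to its left, z up, the work surface at z = 0. Lengths are in mm, angles in rad, forces in N, time in s.
With the tool pointing down it reaches from about 250 to 775 mm from the base axis. Payload 8.9 kg.
Tool frame: the origin (TCP) lies midway between the tips of the shut fingers; the grasp point (between the pads) lies 19 mm behind it (ctrl.tcp_to_grasp is the distance from the TCP to the grasp point, in mm); z points along the fingers, y is the direction in which the jaws open and shut (so a half turn about z gives the same grasp; the last joint's range is limited). The gripper opens to 85 mm and grips with 20 to 120 N. Pads are 22 mm wide; open, the fingers measure 114 mm over their backs; the gripper's body (76 mm by 85 mm) begins 54 mm behind the grasp point. The pads swing forward as they close: fully open they stand 13 mm farther back than shut.
Start: joints at [1.034, 0.291, -0.153, 1.127, 0, 1.431], TCP at [203.374, 484.007, 231.305] pointing down, gripper open.
Joint ranges: [-2.52, 2.52], [-0.91, 1.74], [-1.3, 1.37], [-1.96, 2.02], [-1.52, 1.47], [-3.14, 3.14]. Speed limits (rad/s): [2.22, 2.22, 2.79, 3.14, 3.14, 3.14].

### API

Orientations are given as a rotation vector (axis times angle).
In Python, from workcell import ctrl, kin, get_obs, vision, workorder gives the robot as it stands. The module is installed in compiled form; this text tells all that it offers. Calls block until the motion is done:
- ctrl.move_ptp(position, orientation): joint-space move of the TCP to a pose.
- ctrl.movel(position, rotation=None, max_speed=150): straight line of the TCP; rotation=None keeps the orientation; max_speed is the mean speed in mm/s.
- ctrl.move_j(angles): joint-space move.
- ctrl.gripper_to(opening, squeeze=None): opening from 0.0 (shut) to 1.0 (fully open); squeeze is the grip in N (None keeps the last); returns when the fingers have stopped.
- ctrl.pause(seconds).
- kin.ik(position, orientation): joint angles nearest the present ones, or None.
- get_obs(): the state.
- vision.capture(name): name is "side" or "top" or "wrist"; returns a dict with "pixels" (420x560x3 uint8, blue, green, red), "camera_matrix" (3x3 intrinsics, pixels), "rvec" (rotation vector, rad) and "tvec" (3), from world to camera coordinates, as OpenCV has them. Camera axes: x right, y down, z forward; pixel columns grow to the right and rows downward; lengths in mm; the calibration is good to about 2 mm. A picture is of the moment at which its call begins. There is no depth.
A pose or a line that the arm cannot do raises ctrl.Unreachable and nothing moves.
- workorder.hand_in(): hands the job in, once; it reports no verdict.
The state is a dict: "time_s": time; "qpos": joint angles; "qvel": joint speeds; "joint_efforts": joint torques, N m; "tool_pos": TCP position; "ee_rot": TCP orientation; "ft_force": force on the tool from outside, world axes, zero at the start; "wrist_torque": the same for the moment, N m; "gripper_width": opening from 0.0 (shut) to 1.0 (fully open).
Only numpy, scipy, OpenCV 4.12 (cv2) and the standard library are available. Lean on these libraries where they do the work, as an engineer would, in place of code of your own. Each camera call takes 0.05 s, during which the arm holds its last target. There are 200 camera calls.

### The job

Strip the filtration manifold for cleaning. First clear the drain rack: set everything that has been left lying on it upright on the bench. Then work each filter funnel out of its rubber-lined socket by twisting it back and forth while pulling gently - the manifold is not fastened down and must not be lifted or dragged along - and hang the funnels upright in the holes of the drain rack, one to a hole, without disturbing the bottles nearby.

Things in the scene. Friction and masses are not known exactly. Their poses are not given: they have to be found in the camera images.
- manifold: Filtration manifold: stainless bar 232 mm long (its x axis), 50 mm wide, 60 mm high, on two 80 mm wide feet, with three upright round sockets (42 mm across, rims 102 mm above the bench) at -76, 0 and +76 mm along its x axis; one may be empty. Origin on the bench under its middle. 2.6 kg, not fastened. A divider wall 128 mm high is to its right; open bench to its left.
- socket_mid (a point): Centre of the rim of the middle socket. Each socket's rubber lips hold a funnel with 20 to 40 N against a straight pull, enough to lift the manifold's end (about 14 N). While a funnel is twisted (about 0.4 N m) a few newtons draw it out: rise about 3 mm for each swing of 0.8 rad or more. It is free once it has risen 12 mm.
- funnel_1_center (a point): Filter funnel 1: upright steel cup 48 mm across on a 52 mm flange, below it a black bung (24 mm across) and outlet tube; 112 mm tall, 130 g. Point on its axis, 32 mm below the cup's rim, 38 mm above the underside of the flange, 80 mm above its foot; z up. Starts in a socket, its foot 60 mm (this point 140 mm above the bench). Grasp the cup across its 48 mm near the rim. May be absent (None).
- funnel_2_center (a point): Filter funnel 2: upright steel cup 48 mm across on a 52 mm flange, below it a black bung (24 mm across) and outlet tube; 112 mm tall, 130 g. Point on its axis, 32 mm below the cup's rim, 38 mm above the underside of the flange, 80 mm above its foot; z up. Starts in a socket, its foot 60 mm (this point 140 mm above the bench). Grasp the cup across its 48 mm near the rim. May be absent (None).
- funnel_3_center (a point): Filter funnel 3: upright steel cup 48 mm across on a 52 mm flange, below it a black bung (24 mm across) and outlet tube; 112 mm tall, 130 g. Point on its axis, 32 mm below the cup's rim, 38 mm above the underside of the flange, 80 mm above its foot; z up. Starts in a socket, its foot 60 mm (this point 140 mm above the bench). Grasp the cup across its 48 mm near the rim. May be absent (None).
- rack: Drain rack, fixed: a blue plate 252 mm long (its y axis), 116 mm wide and 6 mm thick on steel wire legs, its top 65 mm above the bench, with three round holes 36 mm across. Origin on the bench under its middle. A blue can 250 mm high stands in front of it, a cabinet 345 mm high 0.1 m to its right, a divider wall 128 mm high to its left.
- rack_hole0 (a point): Centre of a hole of the drain rack, at the top face of the plate (+72 mm along the rack's y axis). A hung funnel has bung and tube through the hole and its flange flat on the plate.
- rack_hole1 (a point): Centre of a hole of the drain rack, at the top face of the plate (0 along the rack's y axis). A hung funnel has bung and tube through the hole and its flange flat on the plate.
- rack_hole2 (a point): Centre of a hole of the drain rack, at the top face of the plate (-72 mm along the rack's y axis). A hung funnel has bung and tube through the hole and its flange flat on the plate.
- timer_center (a point): White kitchen-style timer, a flat square 62 x 62 mm (60 mm at grasp height), 18 mm high, 60 g; point half-way up, z up, x and y along its sides. May be absent (None).
- petri_dish_center (a point): Clear round petri dish with its lid on, 61 mm across (58 mm at grasp height), 14 mm high, 16 g; point half-way up, z up. May be absent (None).
- sample_cell_center (a point): Clear square sample cell, open at the top, 46 x 46 mm and 56 mm high, 85 g; point half-way up, z up, x and y square to its sides. May be absent (None).
- wash_bottle: Bystander: white wash bottle with red cap, 64 mm across, 197 mm high with its spout; origin at its foot.
- standard_bottle: Bystander: small white bottle, 47 mm across, 92 mm high, behind the drain rack; origin at its foot.

How it is judged (in metres and radians):
On the way, in this order (a step that is already met when the one before it is completed fails the run):
1. the rack is clear: everything that lay on it stands upright on the bench, let go (height (world z) of timer_center below 0.022 m and angle between each of timer_center, petri_dish_center, sample_cell_center's own z axis and vertical below 0.15 rad and height (world z) of petri_dish_center below 0.02 m and height (world z) of sample_cell_center below 0.042 m and contact force between the fingers and anything else below 0.05 N), for 0.3 s.
2. all funnels are out of the manifold (horizontal distance between each of funnel_1_center, funnel_2_center, funnel_3_center and manifold above 0.14 m), for 0.1 s.
At the end, for the whole second after the job is handed in: every funnel hangs upright in a hole of the rack, its flange flat on the plate (axis within 10 mm of the hole's centre, tilt under 7 degrees), and the things that lay on the rack stand upright on the bench ((horizontal distance between funnel_1_center and rack_hole0 below 0.01 m or horizontal distance between funnel_1_center and rack_hole1 below 0.01 m or horizontal distance between funnel_1_center and rack_hole2 below 0.01 m) and height (world z) of funnel_1_center between 0.094 and 0.111 m and angle between each of funnel_1_center, funnel_2_center, funnel_3_center's own z axis and vertical below 0.12 rad and (horizontal distance between funnel_2_center and rack_hole0 below 0.01 m or horizontal distance between funnel_2_center and rack_hole1 below 0.01 m or horizontal distance between funnel_2_center and rack_hole2 below 0.01 m) and height (world z) of funnel_2_center between 0.094 and 0.111 m and (horizontal distance between funnel_3_center and rack_hole0 below 0.01 m or horizontal distance between funnel_3_center and rack_hole1 below 0.01 m or horizontal distance between funnel_3_center and rack_hole2 below 0.01 m) and height (world z) of funnel_3_center between 0.094 and 0.111 m and height (world z) of timer_center below 0.022 m and angle between each of timer_center, petri_dish_center, sample_cell_center's own z axis and vertical below 0.15 rad and height (world z) of petri_dish_center below 0.02 m and height (world z) of sample_cell_center below 0.042 m); the robot touches nothing.
It fails at once if the manifold is lifted, tipped by more than 4 degrees or dragged more than 30 mm (height (world z) of manifold above 0.012 m or angle between manifold's own z axis and vertical above 0.07 rad or distance of manifold from where it was at the start of the episode above 0.03 m).
It fails at once if a bystanding bottle is pushed more than 40 mm or knocked over (distance of any of wash_bottle, standard_bottle from where it was at the start of the episode above 0.04 m or angle between any of wash_bottle, standard_bottle's own z axis and vertical above 0.5 rad).
Of timer, petri_dish, sample_cell only 2 to 3 are there at a start; the rules pass over those that are not, and their reading is None.
Of funnel_1, funnel_2, funnel_3 only 2 to 3 are there at a start; the rules pass over those that are not, and their reading is None.
At some moment in a run one of timer, petri_dish, sample_cell may be knocked a few centimetres aside while the robot is not near it.
It also fails if it takes over 210 s, if anything falls off the work surface, if the arm or the gripper's body presses on something with over 40 N, if the wrist force passes 120 N, or if a joint passes its speed limit or range.

## Working session

There is one attempt and no reset: what is moved stays moved. The work goes in short steps, each a Python script; the robot and the scene stay as the last script left them, time stands still between calls to the robot, and variables do not carry over. Pictures are saved under pics/ and viewed, about 12 in all and at most 16, crops included, and the job is handed in when it is done.

```bash
mkdir -p pics
python3 - <<'E'
from workcell import ctrl,kin,get_obs,vision
import cv2,numpy as np
for n in("top","side"):
    c=vision.capture(n); cv2.imwrite(f"pics/{n}0.png",c["pixels"])
    R=cv2.Rodrigues(np.array(c["rvec"]))[0]; print(n,np.round(-R.T@np.array(c["tvec"]).ravel()),np.round(c["camera_matrix"],1).tolist(),np.round(R[2],2))
o=get_obs();print(o["time_s"],o["ee_rot"],o["ft_force"])
E
```

```text
top [ 372.  214. 1065.] [[428.4, 0.0, 285.5], [0.0, 428.4, 208.7], [0.0, 0.0, 1.0]] [ 0.21 -0.02 -0.98]
side [699. 842. 948.] [[470.4, 0.0, 280.5], [0.0, 470.4, 208.2], [0.0, 0.0, 1.0]] [-0.08 -0.6  -0.79]
0.1 [-6.20674313e-01 -3.07927982e+00  1.66086865e-03] [-0.47950281 -0.52619773 -0.41164471]
```

View pics/top0.png

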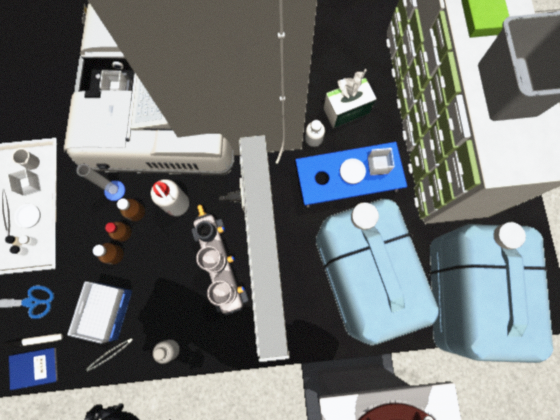

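View pics/side0.png

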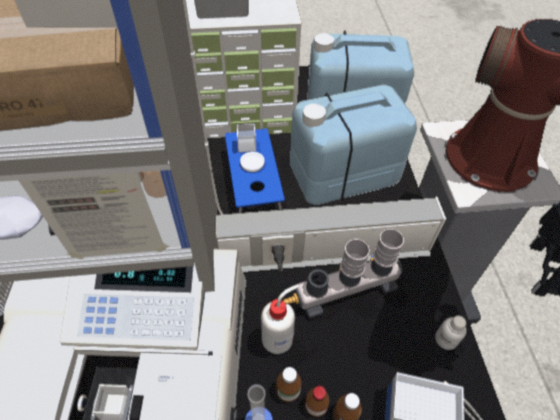

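The top view shows the manifold with its upper-left socket (205,228) empty and funnels at about (211,258) and (221,293). On the rack are the petri dish (352,170) over hole 1 and the sample cell (380,160) over hole 2. Hole 0 (322,177) is free and there is no timer.

```bash
cat > h.py <<'E'
from workcell import ctrl,kin,get_obs,vision,workorder
import cv2,numpy as np
from scipy.spatial.transform import Rotation as Ro
def cap(n,save=None):
    c=vision.capture(n)
    if save: cv2.imwrite(f"pics/{save}.png",c["pixels"])
    return c
def ray(c,px,z):
    R=cv2.Rodrigues(np.array(c["rvec"],float))[0]; t=np.array(c["tvec"],float).ravel()
    d=R.T@np.linalg.inv(np.array(c["camera_matrix"]))@np.array([px[0],px[1],1.]); o=-R.T@t
    return o+d*(z-o[2])/d[2]
def proj(c,p):
    return cv2.projectPoints(np.array([p],float),np.array(c["rvec"],float),np.array(c["tvec"],float),np.array(c["camera_matrix"]),None)[0].ravel()
def down(yaw):  # tool down, jaw (y) axis along direction yaw (rad) in world
    y=np.array([np.cos(yaw),np.sin(yaw),0]); z=np.array([0,0,-1.]); x=np.cross(y,z)
    return Ro.from_matrix(np.c_[x,y,z]).as_rotvec()
def st(l=""):
    o=get_obs(); print(l,round(o["time_s"],1),np.round(o["tool_pos"],1),"F",np.round(o["ft_force"],1),"g",round(o["gripper_width"],3))
    return o
def blobs(mask,amin):
    cs,_=cv2.findContours(mask,cv2.RETR_EXTERNAL,cv2.CHAIN_APPROX_NONE)
    return sorted([k for k in cs if cv2.contourArea(k)>amin],key=cv2.contourArea,reverse=True)
E
python3 - <<'E'
from h import *
for n in("top","side"):
    c=cap(n); im=c["pixels"]; h=cv2.cvtColor(im,cv2.COLOR_BGR2HSV)
    m=cv2.inRange(h,(105,180,90),(122,255,255)); 
    k=[b for b in blobs(m,800)]
    for b in k:
        P=np.array([ray(c,p[0],65)[:2] for p in cv2.convexHull(b)],np.float32)
        print(n,cv2.boundingRect(b),"rect",cv2.minAreaRect(P))
    print("z65 hole0",ray(c,(322,177) if n=="top" else (257,186),65).round())
    print("petri",ray(c,(352,170) if n=="top" else (252,161),79).round(),"cell",ray(c,(381,160) if n=="top" else (246,130),121).round())
    for f in([(212,258),(221,291)] if n=="top" else [(356,248),(390,239)]): print("fun",ray(c,f,172).round())
    print("sock",ray(c,(205,228) if n=="top" else (317,278),102).round())
    if n=="top":
        for p in[(305,150),(235,150),(317,0)]: print("shelf",[ray(c,p,z).round().tolist() for z in(200,400,600)])
        for p in[(335,205),(418,350)]: print("can",ray(c,p,0).round(),ray(c,p,230).round())
        print("div",[ray(c,p,128).round() for p in [(242,138),(266,136),(260,358),(287,355)]])
        print("free",[ray(c,p,0).round() for p in [(165,290),(150,270),(166,355),(130,210),(130,300)]],"wash",ray(c,(160,188),190).round())
    a=cv2.resize(im[110:320,180:420] if n=="top" else im[100:330,200:440],None,fx=3,fy=3,interpolation=cv2.INTER_CUBIC)
    if n=="top": cv2.imwrite("pics/topcrop.png",a[:600,:])
# arm geometry
for x,z in[(400,300),(600,300),(600,100),(700,100)]:
    print(x,z,np.round(kin.ik([x,0,z],down(np.pi/2)),3))
E
```

```text
top (296, 142, 111, 63) rect ((662.9437866210938, 24.63330078125), (119.98526000976562, 255.06161499023438), 4.120956897735596)
z65 hole0 [659.  95.  65.]
petri [665.  23.  79.] cell [669. -39. 121.]
fun [478. 357. 172.]
fun [409. 343. 172.]
sock [556. 379. 102.]
shelf [[683.0, 140.0, 200.0], [611.0, 157.0, 400.0], [539.0, 174.0, 600.0]]
shelf [[699.0, 288.0, 200.0], [623.0, 271.0, 400.0], [548.0, 254.0, 600.0]]
shelf [[1045.0, 70.0, 200.0], [889.0, 103.0, 400.0], [734.0, 137.0, 600.0]]
can [600.  63.   0.] [551.  96. 230.]
can [230. -87.   0.] [260. -22. 230.]
div [array([754., 276., 128.]), array([753., 220., 128.]), array([265., 279., 128.]), array([265., 222., 128.])]
free [array([433., 504.,   0.]), array([485., 539.,   0.]), array([281., 508.,   0.]), array([642., 584.,   0.]), array([418., 590.,   0.])] wash [635. 453. 190.]
side (226, 130, 58, 77) rect ((666.220703125, 26.591812133789062), (117.33740234375, 250.85562133789062), 4.101428031921387)
z65 hole0 [660.  95.  65.]
petri [667.  24.  79.] cell [676. -45. 121.]
fun [484. 363. 172.]
fun [413. 349. 172.]
sock [560. 383. 102.]
400 300 [-0.183  0.017 -0.303  1.251  0.    -0.183]
600 300 [-0.122  0.416  0.209  1.364  0.    -0.122]
600 100 [-0.122  0.529 -0.147  0.895  0.    -0.122]
700 100 [-0.104  0.71   0.187  1.047  0.    -0.104]
```

View pics/topcrop.png

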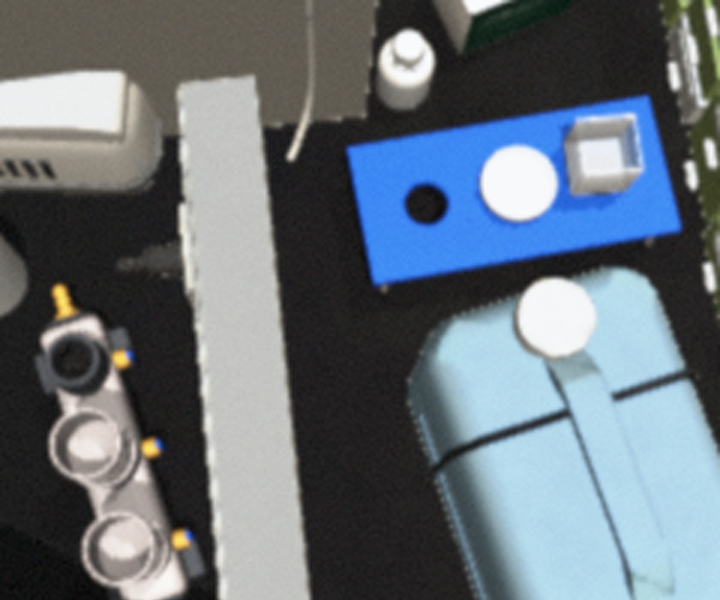

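Run:
```python
from h import *
a=np.radians(4.1)
for p in[(203,484,330),(430,360,330),(450,150,330),(600,140,330),(666,24,330),(666,24,260),(672,-42,230),(470,520,30)]:
    for y in (a,a+np.pi,a+np.pi/2,a-np.pi/2):
        q=kin.ik(p,down(y)); print(p,round(y,2),None if q is None else np.round(q,2))
```

```text
(203, 484, 330) 0.07 [1.03 0.26 0.06 1.37 0.   2.53]
(203, 484, 330) 3.21 [ 1.03  0.26  0.06  1.37  0.   -0.61]
(203, 484, 330) 1.64 [1.03 0.26 0.06 1.37 0.   0.96]
(203, 484, 330) -1.5 [ 1.03  0.26  0.06  1.37  0.   -2.18]
(430, 360, 330) 0.07 [0.57 0.33 0.16 1.4  0.   2.07]
(430, 360, 330) 3.21 [ 0.57  0.33  0.16  1.4  -0.   -1.08]
(430, 360, 330) 1.64 [0.57 0.33 0.16 1.4  0.   0.5 ]
(430, 360, 330) -1.5 [ 0.57  0.33  0.16  1.4   0.   -2.65]
(450, 150, 330) 0.07 [ 0.17  0.16 -0.07  1.34  0.    1.67]
(450, 150, 330) 3.21 [ 0.17  0.16 -0.07  1.34 -0.   -1.47]
(450, 150, 330) 1.64 [ 0.17  0.16 -0.07  1.34  0.    0.1 ]
(450, 150, 330) -1.5 [ 0.17  0.16 -0.07  1.34  0.   -3.05]
(600, 140, 330) 0.07 [0.11 0.45 0.34 1.46 0.   1.61]
(600, 140, 330) 3.21 [ 0.11  0.45  0.34  1.46 -0.   -1.53]
(600, 140, 330) 1.64 [0.11 0.45 0.34 1.46 0.   0.04]
(600, 140, 330) -1.5 [ 0.11  0.45  0.34  1.46  0.   -3.1 ]
(666, 24, 330) 0.07 [-0.07  0.57  0.54  1.54  0.    1.43]
(666, 24, 330) 3.21 [-0.07  0.57  0.54  1.54 -0.   -1.72]
(666, 24, 330) 1.64 [-0.07  0.57  0.54  1.54  0.   -0.15]
(666, 24, 330) -1.5 [-0.07  0.57  0.54  1.54  0.    3.  ]
(666, 24, 260) 0.07 [-0.07  0.57  0.35  1.35  0.    1.43]
(666, 24, 260) 3.21 [-0.07  0.57  0.35  1.35 -0.   -1.72]
(666, 24, 260) 1.64 [-0.07  0.57  0.35  1.35  0.   -0.15]
(666, 24, 260) -1.5 [-0.07  0.57  0.35  1.35  0.    3.  ]
(672, -42, 230) 0.07 [-0.17  0.59  0.31  1.29  0.    1.33]
(672, -42, 230) 3.21 [-0.17  0.59  0.31  1.29 -0.   -1.81]
(672, -42, 230) 1.64 [-0.17  0.59  0.31  1.29  0.   -0.24]
(672, -42, 230) -1.5 [-0.17  0.59  0.31  1.29  0.    2.9 ]
(470, 520, 30) 0.07 [0.73 0.77 0.11 0.91 0.   2.23]
(470, 520, 30) 3.21 [ 0.73  0.77  0.11  0.91  0.   -0.91]
(470, 520, 30) 1.64 [0.73 0.77 0.11 0.91 0.   0.66]
(470, 520, 30) -1.5 [ 0.73  0.77  0.11  0.91  0.   -2.48]
```

Run:
```python
from h import *
a=np.radians(4.1)
ctrl.move_ptp([400,330,265],down(a)); st()
ctrl.movel([450,160,265],max_speed=250); st()
ctrl.movel([600,130,265],max_speed=200); st()
ctrl.movel([640,-5,265],max_speed=200); st()
c=cap("wrist","w1"); cap("side","s1")
b=np.hstack([cv2.imread("pics/w1.png"),cv2.imread("pics/s1.png")]);cv2.imwrite("pics/ws1.png",cv2.resize(b,(800,300)))
R=cv2.Rodrigues(np.array(c["rvec"]))[0]; print(np.round(-R.T@np.array(c["tvec"]).ravel()),np.round(R[2],2))
```

```text
1.2 [399.4 330.5 264.8] F [-0.9  0.4 -1. ] g 1.003
 2.0 [449.6 161.  265. ] F [-0.4  0.4 -0.7] g 1.001
 3.0 [599.3 130.7 264.8] F [-0.2 -0.3  0.8] g 1.003
 3.8 [639.6  -4.1 265.2] F [ 0.2 -0.1 -0.3] g 1.0
[634.  78. 407.] [ 0.02 -0.32 -0.95]
```

View pics/ws1.png

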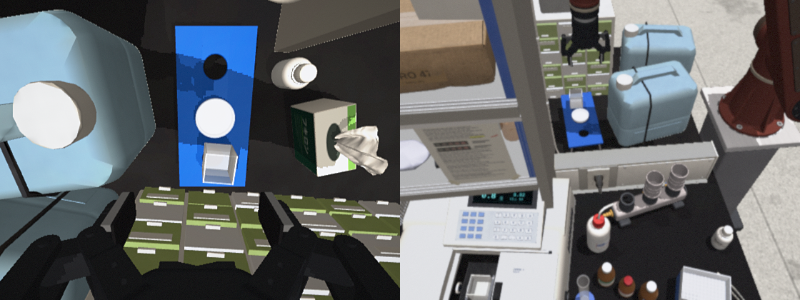

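The wrist view shows the plate, the empty hole (about 301,93 full-size), the petri dish (301,165) and the sample cell (308,228). The side view shows the gripper clear above the rack.

```bash
cat >> h.py <<'E'
def rack_meas(c):
    im=c["pixels"]; h=cv2.cvtColor(im,cv2.COLOR_BGR2HSV)
    m=cv2.inRange(h,(105,150,60),(125,255,255)); b=blobs(m,2000)[0]
    hull=cv2.convexHull(b); P=np.array([ray(c,p[0],65)[:2] for p in hull],np.float32)
    r=cv2.minAreaRect(P); print("rack",np.round(r[0],1),np.round(r[1],1),round(r[2],1))
    inside=np.zeros(m.shape,np.uint8); cv2.fillConvexPoly(inside,hull,255)
    for nm,mk,z in (("white",cv2.inRange(h,(0,0,120),(179,70,255)),79),("dark",cv2.inRange(h,(0,0,0),(179,255,45)),65)):
        for k in blobs(mk&inside,250):
            Q=np.array([ray(c,p[0],z)[:2] for p in k],np.float32); e=cv2.minAreaRect(Q)
            print(nm,cv2.boundingRect(k),np.round(e[0],1),np.round(e[1],1),round(e[2],1))
E
python3 - <<'E'
from h import *
c=cap("wrist"); rack_meas(c)
cv2.imwrite("pics/w1c.png",cv2.resize(c["pixels"][30:280,220:370],None,fx=2.4,fy=2.4,interpolation=cv2.INTER_CUBIC))
E
```

```text
rack [664.6  22.9] [117.2 252.6] 4.1
white (283, 200, 50, 60) [679.9 -54.5] [70.9 56. ] 89.1
white (274, 138, 55, 56) [665.8  20.3] [59.3 60.6] 4.2
dark (285, 77, 32, 35) [658.9  94.3] [33.  33.7] 4.8
```

View pics/w1c.png

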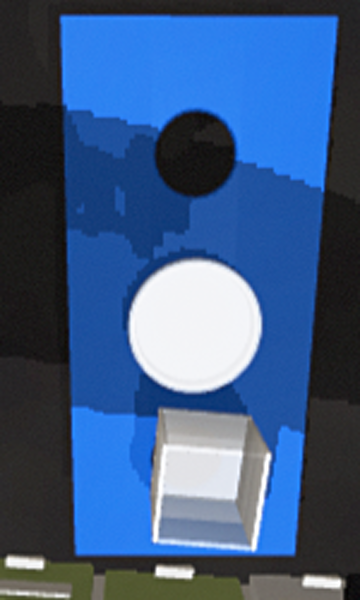

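Run:
```python
from h import *
c=cap("wrist")
f=lambda u,v:ray(c,(220+u/2.4,30+v/2.4),121).round(1)
for p in[(152,542),(256,550),(270,455),(158,450)]: print(p,f(*p))
for p in[(160,408),(250,415)]: print(p,ray(c,(220+p[0]/2.4,30+p[1]/2.4),65).round(1))
```

```text
(152, 542) [652.6 -68.4 121. ]
(256, 550) [698.7 -68.9 121. ]
(270, 455) [698.9 -24.  121. ]
(158, 450) [651.6 -25.2 121. ]
(160, 408) [654.2 -23.4  65. ]
(250, 415) [699.  -23.7  65. ]
```

```bash
cat >> h.py <<'E'
a=np.radians(4.1)
def out(rot=None):   # from rack to the manifold side, high
    ctrl.movel([600,135,265],rot,max_speed=250); ctrl.movel([450,165,265],max_speed=250); ctrl.movel([430,350,265],max_speed=300)
def back(rot=None):
    ctrl.movel([430,350,265],rot,max_speed=250); ctrl.movel([450,165,265],max_speed=300); ctrl.movel([600,135,265],max_speed=250)
E
python3 - <<'E'
from h import *
ctrl.gripper_to(0.85,25)
ctrl.movel([675.5,-45.5,265],down(0)); ctrl.movel([675.5,-45.5,150],max_speed=150); ctrl.movel([675.5,-45.5,86],max_speed=80); st("at cell")
ctrl.gripper_to(0.3,25); st("closed")
ctrl.movel([675.5,-45.5,130],max_speed=80); st("lift")
ctrl.movel([675.5,-45.5,265],max_speed=200)
out(); cap("wrist","w2"); st()
ctrl.movel([415,495,200],max_speed=250); ctrl.movel([415,495,60],max_speed=120); ctrl.movel([415,495,24],max_speed=40); st("low")
E
```

```text
at cell 6.7 [675.9 -45.6  86.5] F [ 0.4 -0.3 -0.5] g 0.849
closed 7.0 [676.  -45.6  86.7] F [ 0.6 -0.6  4.1] g 0.534
lift 7.7 [675.3 -45.5 129.7] F [ 0.6  0.5 -0.3] g 0.535
 11.1 [430.6 349.2 264.6] F [-0.  -1.  -0.7] g 0.532
low 14.2 [415.2 495.2  24.3] F [ 1.2 -0.1 -0.7] g 0.537
```

Run:
```python
from h import *
ctrl.movel([415,495,22.3],max_speed=20); st("low")
ctrl.gripper_to(0.75); st("rel")
ctrl.movel([415,495,150],max_speed=150); ctrl.movel([430,420,265],max_speed=250)
cap("wrist","w3")
back(down(a))
ctrl.movel([640,-5,265],max_speed=200); rack_meas(cap("wrist","w4")); rack_meas(cap("top","t4"))
b=np.hstack([cv2.imread("pics/w3.png"),cv2.imread("pics/w4.png")]);cv2.imwrite("pics/ws4.png",cv2.resize(b,(800,300)))
st()
```

```text
low 14.5 [415.  495.   22.3] F [-1.3 -0.3 -0.6] g 0.533
rel 14.8 [415.1 495.1  22.4] F [ 0.3 -0.4 -0. ] g 0.75
rack [664.7  22.6] [117.2 252.5] 4.1
white (274, 137, 55, 56) [665.6  21. ] [59.3 60.4] 4.2
dark (285, 77, 32, 34) [658.8  94.5] [33.1 32.7] 4.2
dark (284, 208, 28, 25) [669.4 -48.1] [32.4 31.3] 51.2
rack [662.6  24.4] [121.7 257. ] 4.2
white (340, 159, 26, 25) [662.4  21.8] [60.6 60.2] 84.0
dark (374, 146, 30, 29) [675.  -61.3] [77.  57.9] 23.3
 19.5 [639.7  -3.6 265.2] F [-0.4 -0.6  0.2] g 0.751
```

View pics/ws4.png

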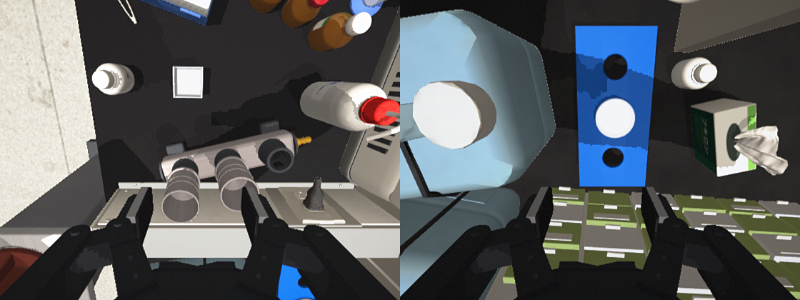

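The cell stands upright on the bench (left view at 188,82) and only the petri dish remains on the rack (615,118).

Run:
```python
from h import *
p=[665.3,22.5]
ctrl.gripper_to(0.9,20)
ctrl.movel(p+[265]); ctrl.movel(p+[110],max_speed=150); ctrl.movel(p+[66],max_speed=50); st("66")
ctrl.movel(p+[62.5],max_speed=20); st("62")
ctrl.gripper_to(0.5,20); o=st("closed")
ctrl.movel(p+[75],max_speed=30); st("lift")
ctrl.movel(p+[265],max_speed=150); st("up")
out(); st()
cap("top","t5")
ctrl.movel([505,505,200],max_speed=250); ctrl.movel([505,505,60],max_speed=120); ctrl.movel([505,505,4],max_speed=40); st("low")
```

```text
66 22.4 [665.6  22.5  66.4] F [ 0.3 -0.1  0.6] g 0.9
62 22.7 [665.2  22.5  62.4] F [-0.2  0.4  0.2] g 0.902
closed 23.0 [665.5  22.5  62.9] F [-1.2 -0.1  4.6] g 0.655
lift 23.6 [665.4  22.5  75.1] F [-0.3  0.  -0.8] g 0.651
up 25.0 [664.9  22.5 264. ] F [-0.1  0.3 -0.4] g 0.656
 27.2 [430.6 349.7 264.3] F [-0.3 -0.5 -0.8] g 0.652
low 31.0 [505.2 505.1   4.3] F [-0.1 -0.9  1. ] g 0.658
```

Run:
```python
from h import *
ctrl.movel([505,505,-1.8],max_speed=20); st("low")
ctrl.gripper_to(0.85); st("rel")
ctrl.movel([505,505,150],max_speed=120); ctrl.movel([480,450,265],max_speed=250)
ctrl.movel([420,345,270],down(np.radians(13.4)),max_speed=200)
c=cap("wrist","w6"); cap("top","t6")
b=np.hstack([cv2.imread("pics/w6.png"),cv2.imread("pics/t6.png")]);cv2.imwrite("pics/ws6.png",cv2.resize(b,(800,300)))
cv2.imwrite("pics/w6c.png",c["pixels"])
R=cv2.Rodrigues(np.array(c["rvec"]))[0]; print(np.round(-R.T@np.array(c["tvec"]).ravel()))
```

```text
low 31.4 [504.9 504.9  -2. ] F [-0.3 -0.2  0.1] g 0.654
rel 31.8 [505.  505.   -1.9] F [ 0.6  0.4 -0.7] g 0.851
[401. 425. 411.]
```

View pics/ws6.png

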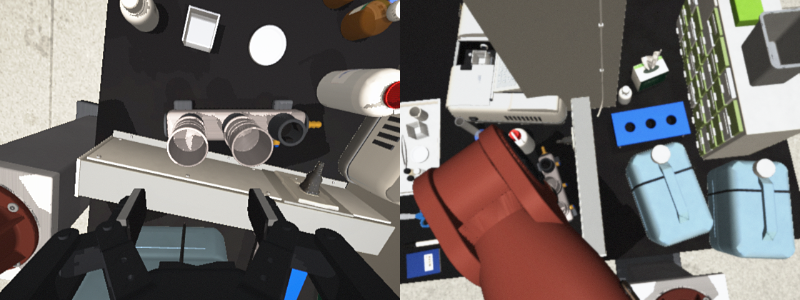

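The dish and cell stand flat on the bench and the rack's three holes are empty. Funnel rims are at about (262,200) and (347,200) in the wrist image.

Run:
```python
from h import *
c=cap("wrist"); im=c["pixels"]
cr=cv2.resize(im[120:250,200:460],None,fx=3,fy=3,interpolation=cv2.INTER_CUBIC)
for x in range(0,780,90): cv2.line(cr,(x,0),(x,8),(0,255,0),1)
cv2.imwrite("pics/w7.png",cr)
H=cv2.HoughCircles(cv2.cvtColor(cr,cv2.COLOR_BGR2GRAY),cv2.HOUGH_GRADIENT,1.2,120,param1=120,param2=25,minRadius=70,maxRadius=100)
for u,v,r in H[0]: print(u,v,r,ray(c,(200+u/3,120+v/3),172).round(1))
```

```text
189.0 258.6 83.44 [408.9 348.  172. ]
451.80002 245.40001 90.04 [478.8 368.6 172. ]
597.0 185.40001 73.96 [511.7 394.  172. ]
```

View pics/w7.png

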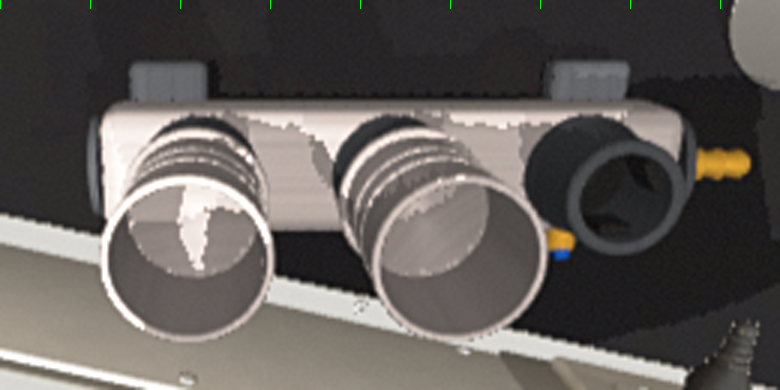

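Run:
```python
from h import *
c=cap("wrist")
f=lambda u,v,z:ray(c,(200+u/3,120+v/3),z).round(1)
print(f(187.5,258.5,172),f(460,257,172),f(627.5,196,102))
```

```text
[408.4 347.8 172. ] [482.  365.9 172. ] [555.8 383.6 102. ]
```

```bash
cat >> h.py <<'E'
Y0=np.radians(103.65)
def pull(x,y,n=7,dz=2.6,z=141):
    ctrl.gripper_to(0.8,60)
    ctrl.movel([x,y,265],down(Y0),max_speed=150); ctrl.movel([x,y,z+25],max_speed=150); ctrl.movel([x,y,z],max_speed=60); st("at")
    ctrl.gripper_to(0.3,60); o=st("closed")
    ctrl.move_j(kin.ik([x,y,z],down(Y0+.48))); o=st("tw0")
    s=-1
    for i in range(n):
        z+=dz; ctrl.movel([x,y,z],down(Y0+.48*s),max_speed=2.6); s=-s
        o=st(f"swing{i}"); print("   T",np.round(o["wrist_torque"],2))
        if o["ft_force"][2]<-9: print("high pull"); z-=dz
    return z
E
python3 - <<'E'
from h import *
ctrl.movel([482.3,365,265],down(Y0),max_speed=100)
pull(482.3,365,n=3)
cap("side","s8"); cap("wrist","w8")
E
```

```text
at 38.4 [482.2 364.9 140.8] F [-0.1  0.5  0.9] g 0.802
closed 38.7 [482.6 365.2 141.6] F [-0.2 -0.   5.2] g 0.546
tw0 39.2 [482.7 365.3 141.6] F [0.8 0.6 5.7] g 0.548
swing0 40.3 [482.1 364.9 142.9] F [  1.7   2.8 -11.1] g 0.548
   T [ 0.48 -0.61  0.16]
high pull
swing1 41.5 [482.3 365.2 144.2] F [-1.2  0.8  2.1] g 0.543
   T [ 0.27  0.35 -0.06]
swing2 42.6 [482.2 364.9 145.7] F [ 1.1  1.2 -8.2] g 0.546
   T [ 0.34 -0.36 -0.01]
```

```bash
cat >> h.py <<'E'
def cont(x,y,z,s,n,dz=2.4):
    for i in range(n):
        o=get_obs(); 
        if o["ft_force"][2]>-8: z+=dz
        ctrl.movel([x,y,z],down(Y0+.48*s),max_speed=2.2); s=-s
        st(f"swing{i} cmd{z:.1f}")
    return z,s
E
python3 - <<'E'
from h import *
print(cont(482.3,365,146.2,1,4))
c=cap("side","s9"); a8=cv2.imread("pics/s8.png"); k=lambda m:cv2.resize(m[200:330,250:450],(400,260))
cv2.imwrite("pics/s89.png",np.hstack([k(a8),k(c["pixels"])]))
E
```

```text
swing0 cmd146.2 43.8 [482.3 365.1 146.8] F [-2.4 -0.5  3.7] g 0.543
swing1 cmd148.6 44.9 [482.4 365.  148.1] F [ 2.9  1.2 -8.9] g 0.543
swing2 cmd148.6 46.0 [482.6 365.2 149.2] F [0.  1.1 2.2] g 0.544
swing3 cmd151.0 47.1 [482.  365.  150.4] F [ 1.7  1.8 -9.6] g 0.545
(151.0, 1)
```

View pics/s89.png

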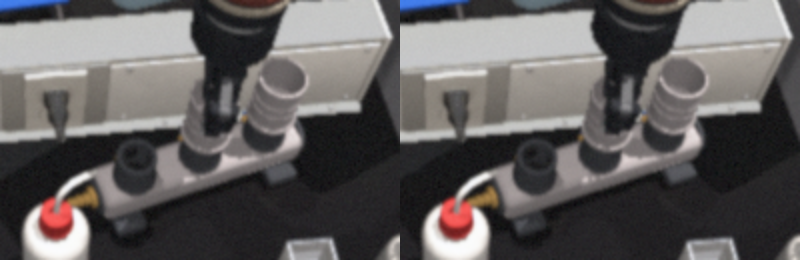

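The manifold has not moved and the funnel is rising (a dark gap is showing below its flange). I'll continue.

Run:
```python
from h import *
z,s=cont(482.3,365,151.0,1,5)
ctrl.movel([482.3,365,z+2],max_speed=5); o=st("straight")
print(z,s)
```

```text
swing0 cmd151.0 48.2 [482.3 365.  151.6] F [-1.3 -0.6  2.1] g 0.543
swing1 cmd153.4 49.4 [482.4 364.9 153.6] F [-0.8 -1.5  1.2] g 0.544
swing2 cmd155.8 50.5 [482.2 365.  155.6] F [-1.2 -0.1 -1.1] g 0.544
swing3 cmd158.2 51.6 [482.3 365.  158.2] F [-0.  -0.6 -0.5] g 0.545
swing4 cmd160.6 52.7 [482.3 365.  160.6] F [ 0.4 -0.4 -0.7] g 0.544
straight 53.2 [482.3 365.  162.6] F [-0.1  0.1 -1.2] g 0.547
160.60000000000002 -1
```

```bash
cat >> h.py <<'E'
def carry(x,y):
    ctrl.movel([x,y,285],max_speed=120); o=st("up")
    ctrl.movel([450,165,285],down(np.radians(50)),max_speed=150); ctrl.movel([590,152,285],down(a),max_speed=150)
def hang(hx,hy):
    ctrl.movel([hx,hy,285],down(a),max_speed=120); ctrl.movel([hx,hy,165],max_speed=100); st("above")
    ctrl.movel([hx,hy,112],max_speed=30); st("112")
    z=112
    while z>97:
        z-=1.5; ctrl.movel([hx,hy,z],max_speed=15); o=st("")
        if o["ft_force"][2]>3: break
    return z
E
python3 - <<'E'
from h import *
carry(482.3,365)
ctrl.movel([640,40,285],max_speed=120)
cap("side","s10")
print(hang(664.4,23.8)); cap("side","s11")
E
```

```text
up 54.4 [482.  364.8 284.2] F [ 0.2  0.3 -1.8] g 0.542
above 60.0 [664.9  23.8 165.7] F [-0.5 -0.4 -1.3] g 0.545
112 61.9 [664.5  23.8 112.2] F [-1.  -0.4 -0.5] g 0.544
 62.2 [664.3  23.8 110.4] F [-0.3  1.  -0.8] g 0.543
 62.4 [664.3  23.8 108.8] F [-0.2 -0.1 -1.9] g 0.544
 62.7 [664.3  23.8 107.4] F [-0.6 -0.1 -1.7] g 0.543
 62.9 [664.3  23.8 105.9] F [-0.8  0.2 -1.5] g 0.542
 63.2 [664.6  23.8 104.8] F [-1.1  0.5  1.4] g 0.544
 63.4 [664.7  23.8 104.7] F [-4.3 -0.  13.3] g 0.545
103.0
```

Contact came at TCP 104.7, as predicted for the flange on the plate. I'll release and go for the second funnel.

Run:
```python
from h import *
ctrl.movel([664.4,23.8,104.7],max_speed=10); ctrl.gripper_to(0.72); st("rel")
ctrl.movel([664.4,23.8,200],max_speed=100); ctrl.movel([664.4,23.8,265],max_speed=150); st("up")
cap("side","s12")
ctrl.movel([610,140,265],max_speed=200); ctrl.movel([450,165,265],down(np.radians(60)),max_speed=200); ctrl.movel([409,347.3,265],down(Y0),max_speed=150)
z=141; x,y=409,347.3
cap("top","t12")
ctrl.gripper_to(0.8,60); ctrl.movel([x,y,166],max_speed=120); ctrl.movel([x,y,z],max_speed=60); st("at")
ctrl.gripper_to(0.3,60); st("closed")
ctrl.move_j(kin.ik([x,y,z],down(Y0+.48)))
print(cont(x,y,z,-1,9))
k=lambda n,s:cv2.resize(cv2.imread(f"pics/{n}.png")[s],(400,300))
c=cap("side","s13")
cv2.imwrite("pics/v13.png",np.hstack([k("s12",np.s_[100:220,190:350]),k("s13",np.s_[190:340,250:450])]))
```

```text
rel 64.1 [664.3  23.8 104.5] F [-1.   0.   0.1] g 0.721
up 65.8 [664.1  23.8 264. ] F [ 0.1 -0.1 -0.4] g 0.719
at 71.0 [408.8 347.2 140.8] F [ 0.1  0.3 -0. ] g 0.799
closed 71.3 [409.3 347.5 141.6] F [-1.4 -0.7  4.6] g 0.547
swing0 cmd143.4 72.9 [408.8 347.1 142.9] F [ 2.6 -0.1 -9.8] g 0.547
swing1 cmd143.4 74.0 [409.1 347.6 143.9] F [-1.8  0.3  1.2] g 0.545
swing2 cmd145.8 75.2 [408.9 347.1 145.4] F [ 0.6  0.9 -8.9] g 0.551
swing3 cmd145.8 76.3 [409.  347.6 146.2] F [-2.1  2.2  1.5] g 0.541
swing4 cmd148.2 77.4 [409.  347.  147.8] F [ 1.2  0.2 -6.9] g 0.543
swing5 cmd150.6 78.5 [409.2 347.5 150.8] F [ 0.2  0.5 -1.7] g 0.545
swing6 cmd153.0 79.6 [409.3 347.3 153.5] F [ 0.2 -1.5  4.3] g 0.542
swing7 cmd155.4 80.7 [408.8 347.3 155.2] F [-0.7  0.4 -1. ] g 0.546
swing8 cmd157.8 81.8 [409.  347.3 157.8] F [ 0.6 -0.3 -1.2] g 0.547
(157.80000000000004, 1)
```

View pics/v13.png

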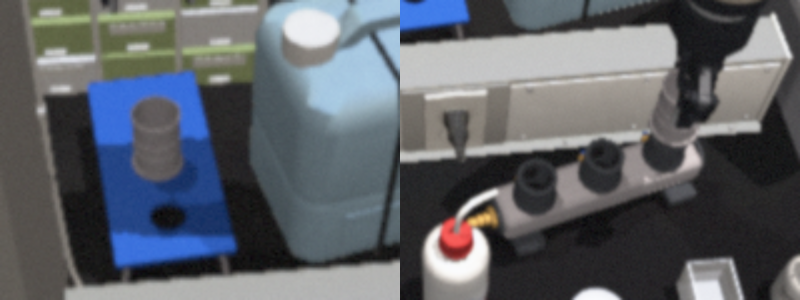

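Funnel 1 hangs upright in the middle hole. The second funnel is nearly out, and the manifold is in place.

Run:
```python
from h import *
z,s=cont(409,347.3,157.8,1,2)
ctrl.movel([409,347.3,z+3],max_speed=5); st("straight")
carry(409,347.3)
print(hang(659.3,95.5))
```

```text
swing0 cmd160.2 83.0 [409.  347.3 160.2] F [-0.8 -1.  -2. ] g 0.544
swing1 cmd162.6 84.1 [409.  347.3 162.6] F [-0.3  0.5 -0.8] g 0.544
straight 84.8 [409.  347.3 165.6] F [ 0.1 -0.3 -0.9] g 0.54
up 86.0 [408.7 347.1 284.3] F [-0.3  0.8 -2. ] g 0.543
above 90.7 [659.7  95.5 165.7] F [-0.2 -0.1 -0.3] g 0.549
112 92.6 [659.4  95.5 112.2] F [ 0.1 -0.1 -1.4] g 0.543
 92.8 [659.2  95.5 110.4] F [-0.1  0.7 -1.3] g 0.541
 93.1 [659.2  95.5 108.8] F [-0.1  0.6 -0.8] g 0.547
 93.3 [659.2  95.5 107.4] F [-0.1 -0.2 -1.5] g 0.547
 93.6 [659.2  95.5 105.9] F [ 0.4 -0.9 -1.5] g 0.541
 93.8 [659.6  95.5 104.7] F [-0.4  0.4  1.4] g 0.549
 94.1 [659.6  95.5 104.7] F [-3.5 -0.  13.1] g 0.54
103.0
```

Run:
```python
from h import *
ctrl.movel([659.3,95.5,104.7],max_speed=10); ctrl.gripper_to(0.72); st("rel")
ctrl.movel([659.3,95.5,200],max_speed=100); ctrl.movel([659.3,95.5,265],max_speed=150)
ctrl.movel([610,140,265],max_speed=200); ctrl.movel([450,165,265],max_speed=200); ctrl.movel([330,165,300],max_speed=200); st("away")
t=cap("top"); s=cap("side")
cv2.imwrite("pics/v14.png",np.hstack([cv2.resize(t["pixels"][100:380,60:420],(400,311)),cv2.resize(s["pixels"][100:380,200:560],(400,311))]))
```

```text
rel 94.7 [659.2  95.5 104.5] F [-0.2  0.6  0. ] g 0.72
away 98.6 [331.1 165.  299.9] F [ 0.7  0.2 -0.4] g 0.723
```

View pics/v14.png

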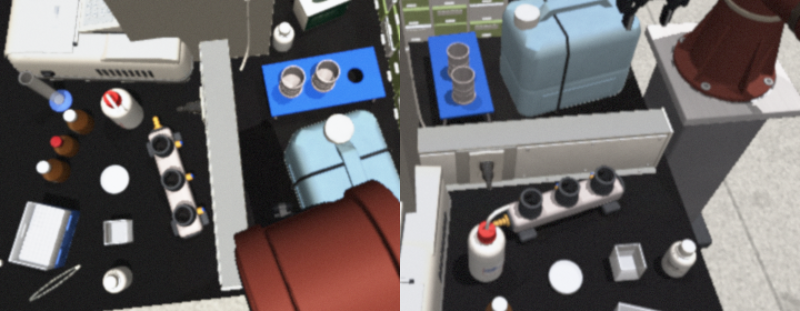

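Both funnels hang upright in holes 0 and 1. The dish and the cell stand on the bench, and the manifold and bottles are in place. I'll check the rim positions, then hand in.

Run:
```python
from h import *
t=cap("top"); im=cv2.resize(t["pixels"][140:200,295:380],None,fx=6,fy=6,interpolation=cv2.INTER_CUBIC)
H=cv2.HoughCircles(cv2.cvtColor(im,cv2.COLOR_BGR2GRAY),cv2.HOUGH_GRADIENT,1.2,100,param1=120,param2=25,minRadius=55,maxRadius=85)
for u,v,r in H[0]: print(r,ray(t,(295+u/6,140+v/6),135).round(1))
st(); workorder.hand_in()
```

```text
61.48 [662.4  25.9 135. ]
65.92 [656.9  96.3 135. ]
 98.8 [330.8 164.9 299.5] F [ 0.2  0.  -0.7] g 0.714
the job is handed in; nothing more can be done
```

The job is done and handed in at about 99 s on the robot's clock.

- **Rack cleared:** The sample cell and the petri dish are upright on the open bench left of the manifold. There was no timer in this run.
- **Funnels moved:** Only two funnels were there; the third socket was empty. I worked both out with 0.96 rad twists, with the steady pull read after each swing at most about 11 N. They now hang in the rack's middle hole and the +72 mm hole.

**Last checks:**
- **Funnel position:** In the top camera both rims lie about 3 mm from my estimates of the hole centres, within the 10 mm allowed and close to the camera error.
- **Funnel height:** Each flange met the plate at the expected height, with a brief contact force of about 13 N.
- **Rest of the scene:** In the last top and side pictures both funnels stand straight, and the cell and dish are upright. The manifold and both bottles look unmoved, and the gripper is clear of everything.
- **Limits of the checks:** I judged funnel tilt and any manifold or bottle shift only by eye, not by measurement. My rack position readings differed by about 2–3 mm between cameras, so I used a value in between. No check failed.

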